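# Find the loaded canister by weight and show it to the reader

### The job

Pull the orange-tabbed retaining bar of the canister holder all the way towards the robot's side and leave it there, then lift the canister in the green nest and set it back, then lift the one in the blue nest, to feel which of the two is heavier. Leave the lighter one standing in a nest of the holder and bring only the heavier one to the reader, lowered upright between its two cheeks to hover centred just above (about 25 mm over) the round window without touching the reader. Finish while holding it still there, and leave the other things on the bench alone.

Things in the scene. Friction and masses are not known exactly. Their poses are not given: they have to be found in the camera images.
- holder: Fixed grey two-nest holder; plate 150 x 290 x 16 mm. Origin on the bench, midway between the nests; y runs from the blue to the green nest, -x is the direction in which the bar opens (roughly towards the robot). The plate reaches from x = -100 to +50 mm. An aluminium side wall 10 mm thick and 70 mm high stands at each end, y = +-140 mm.
- nest_green (a point): Centre of the floor of the nest with green plates before and behind it: a round recess 56 mm across and 8 mm deep, floor 8 mm above the bench, in which a canister stands. At y = +85 mm of the holder.
- nest_blue (a point): The same for the nest with blue plates, at y = -85 mm of the holder.
- retainer (a joint): Travel of the holder's dark steel retaining bar (m): about 0 = shut (it lies over the front of both canisters' shoulders, so they cannot be lifted), 0.045 = fully open, at its stop. Slides along the holder's -x, needs about 2 N, no spring, stays where left. Bar 22 x 290 x 8 mm, top 80 mm above the bench.
- retainer_grip (a point): Grip point on the orange upright tab in the middle of the bar, 118 mm above the bench; moves with the bar. The tab is 12 mm thick (holder x), 24 mm wide (holder y) and rises from 80 to 136 mm above the bench.
- canister_a: White upright canister, teal band: body 50 mm across, 60 mm high; steel neck 14 mm across; black cylindrical grip knob 26 mm across, 90 to 120 mm above the origin. Origin: centre of its underside, z up. May start in either nest; the two look alike, weigh 0.2 to 0.8 kg and differ by at least 0.2 kg; neither name nor nest tells which is heavier.
- canister_b: White upright canister, teal band: body 50 mm across, 60 mm high; steel neck 14 mm across; black cylindrical grip knob 26 mm across, 90 to 120 mm above the origin. Origin: centre of its underside, z up. May start in either nest; the two look alike, weigh 0.2 to 0.8 kg and differ by at least 0.2 kg; neither name nor nest tells which is heavier.
- reader: Fixed white reader, base 170 x 160 mm, 44 mm high. Origin on the bench under the window; x points away from the open front. Two cheeks with orange top edges at y = +-62 mm (12 mm thick, 112 mm clear between), x = -50 to +50 mm, tops 84 mm above the bench. A tilted black display behind at x = +75 to +105 mm, top about 102 mm above the bench.
- reader_window (a point): Centre of the round glass window, 58 mm across, on the reader's top face, 45 mm above the bench.
- bottle: Bystander: amber bottle, 60 mm across, 160 mm high, origin under its centre. Leave alone.
- jar: Bystander: clear jar, 56 mm across, 70 mm high, origin under its centre. Leave alone.
- beaker: Bystander: glass beaker, 70 mm across, 90 mm high, origin under its centre. Leave alone.
- screwdriver: Bystander: screwdriver 170 mm long lying in a steel tray. Leave alone.
- cap: Bystander: blue plastic cap, 40 mm across, 18 mm high, origin under its centre. Leave alone.
There are look-alikes about, which are no part of the job. Leave any purple look-alike of the canister_a alone.

How it is judged:
By the outcome, as a careful person would: the job done as asked, in the order asked, and still so for the second after the job is handed in, while the arm keeps its last pose, push and grip.
It also fails if it takes over 72 s, if anything falls off the work surface, if the arm or the gripper's body presses on something with over 40 N, if the wrist force passes 120 N, or if a joint passes its speed limit or range.

### The arm

A 6-joint arm with a two-finger parallel gripper is mounted at the origin on the work surface. World frame = base frame: x ahead of the robot, y to its left, z up, the work surface at z = 0. Lengths are in mm, angles in degrees, forces in N, time in s.
With the tool pointing down it reaches from about 300 to 850 mm from the base axis. Payload 4.2 kg.
Tool frame: the origin (TCP) lies midway between the tips of the shut fingers; the grasp point (between the pads) lies 19 mm behind it; x points along the fingers, y is the direction in which the jaws open and shut, and the axes are right-handed (so a half turn about x gives the same grasp; the last joint's range is limited). The gripper opens to 91 mm and grips with 3 to 60 N. Pads are 32 mm wide; open, the fingers measure 118 mm over their backs; the gripper's body (76 mm by 178 mm) begins 60 mm behind the grasp point.
Start: joints at [-66.692, 18.312, 89.639, -0, 72.044, -1.146], TCP at [238.032, -523.435, 213.976] pointing down, gripper open.
Joint ranges: [-177.97, 177.97], [-48.28, 115.42], [12.27, 149.76], [-77.06, 257.06], [2.81, 150.46], [-146.56, 146.56]. Speed limits (degrees/s): [147.25, 147.25, 180, 180, 180, 180].

### API

Orientations are given as [roll, pitch, yaw] about the fixed x, y, z axes, in that order (R = Rz(yaw) Ry(pitch) Rx(roll)).
In Python, from workcell import * gives the robot as it stands.
- The arm moves only by the shell command python3 -m handwheel 'ROWS' [FORCE]. ROWS is a JSON object of lists of equal length, an entry for each row: "gripper": the closure, from 0 (fully open) to 1 (shut); "offset": the shift along the tool's x, y, z in mm, a list of three; "rot": the turn, a rotation vector about the tool's x, y, z in degrees, a list of three. A call has 1 to 5 rows; each row is the pose to reach, as a shift and turn from the pose commanded when the call began, along the tool's axes at that moment; what a row does not reach only later rows make up. A row lasts 1/12 s, in which the tool goes at most 41.7 mm and 7.16 degrees, less where a joint would pass 70% of its speed; a pose out of reach is approached as far as the arm can. A call with a gripper value outside its range is refused whole. The fingers move at their own pace and stop on an object; FORCE is the grip in N (left out, the last holds). Time passes only in rows, so rows that repeat a pose let the fingers close. It gives the time, the measured TCP pose, the force and the opening at its end, in the units of the state.
- state(): the state, without advancing time (a new reading comes with each control period).
- grab_frame(name): name is "side" or "top"; returns the picture (400x640x3 uint8, red, green, blue); there is no depth.
- camera_params(name): a dict with "fx", "fy", "cx", "cy" (pixels), "position" and "attitude" of the camera in the world. Camera axes: x right, y up, looking along -z (the intrinsics and any distortion apply to the point x, -y, -z); pixel columns grow to the right and rows downward; lengths in mm; the calibration is good to about 2 mm. A picture is of the moment at which its call begins. camera_params takes no time and is no camera call.
- job_done(): hands the job in, once; it reports no verdict.
The state is a dict: "time_s": time; "qpos": joint angles; "qvel": joint speeds; "effort": joint torques, N m; "ee_pos": TCP position; "ee_rot": TCP orientation; "force": force on the tool from outside, world axes, zero at the start; "torque": the same for the moment, N m; "gripper_width": finger opening in mm.
Only numpy, scipy, OpenCV 4.12 (cv2) and the standard library are available. Lean on these libraries where they do the work, as an engineer would, in place of code of your own. Each camera call takes 0.05 s, during which the arm holds its last target.

## Working session

There is one attempt and no reset: what is moved stays moved. The work goes in short steps, Python scripts to look and compute and a shell command to move; the robot and the scene stay as the last step left them, time stands still between calls to the robot, and variables do not carry over. Pictures are saved under pics/ and viewed, and the job is handed in when it is done.

```bash
mkdir -p pics; ls; python3 - <<'E'
from workcell import *
import cv2
print(state())
for n in("side","top"):
    print(n,camera_params(n))
    cv2.imwrite(f"pics/{n}0.png",cv2.cvtColor(grab_frame(n),cv2.COLOR_RGB2BGR))
E
```

```text
pics
{'time_s': 0.0, 'qpos': array([-6.66917363e+01,  1.83517185e+01,  8.97068339e+01, -2.18545561e-03,
        7.20425903e+01, -1.14758115e+00]), 'qvel': array([ 0.06440892, -0.05432277,  0.08263275,  0.04566211, -0.0297605 ,
        0.0980254 ]), 'effort': array([-2.33485280e-04, -4.12454188e+01, -2.31973690e+01,  7.27198203e-02,
        4.53135360e-02, -1.41114838e-04]), 'ee_pos': array([ 237.82069475, -522.96105687,  213.11659775]), 'ee_rot': array([-89.97070427,  89.89883595, 114.48581618]), 'force': array([-0.459534  , -0.46812198,  0.03756542]), 'torque': array([ 0.03758036, -0.00087932, -0.08779983]), 'gripper_width': 91.13540143318914}
side {'fx': 486.58738182462463, 'fy': 486.58738182462463, 'cx': 319.8586785165358, 'cy': 197.4886926896833, 'position': array([376.20938185, 858.93178517, 987.70465886]), 'attitude': array([  44.57013649,   -0.5844534 , -168.03676866])}
top {'fx': 410.9489101238119, 'fy': 410.9489101238119, 'cx': 319.25010904582297, 'cy': 191.8583804600458, 'position': array([ 287.34158356,    9.79146263, 1249.11520786]), 'attitude': array([ 12.10298041,  -0.09411928, -91.95325433])}
```

View pics/side0.png

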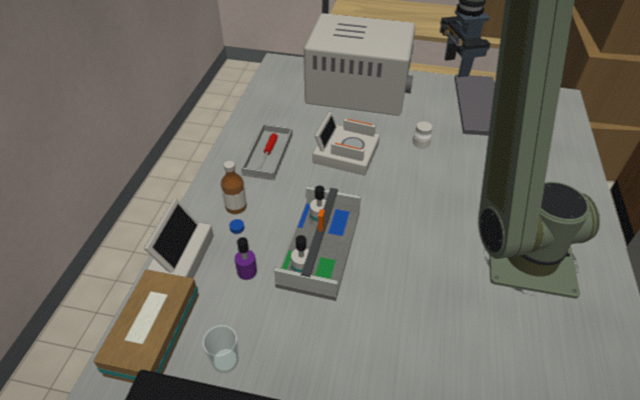

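View pics/top0.png

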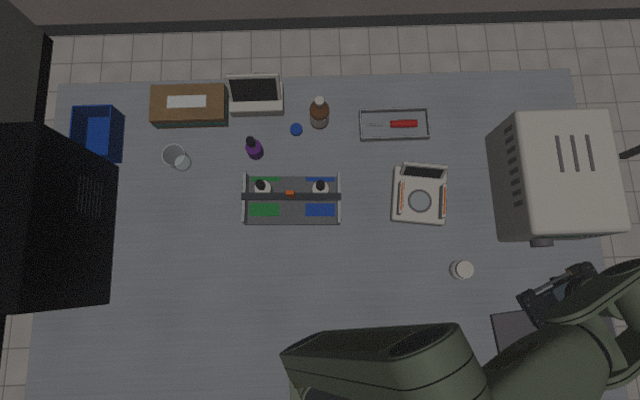

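The side view shows the holder (about 320,245), its orange tab (321,220), knobs at (319,192) and (301,243), and the reader at (352,145). In the top view the knobs are at (260,186) and (320,186), the tab is at (290,193), and the reader window is at (420,201).

```bash
cat > h.py <<'E'
import numpy as np, cv2
from scipy.spatial.transform import Rotation as R
from workcell import *
P={n:camera_params(n) for n in("side","top")}
def ray(n,uv):
    p=P[n]; d=np.array([(uv[0]-p['cx'])/p['fx'],-(uv[1]-p['cy'])/p['fy'],-1])
    d=R.from_euler('xyz',p['attitude'],degrees=True).as_matrix()@d
    return np.array(p['position']),d
def plane(n,uv,z):
    o,d=ray(n,uv); return o+d*(z-o[2])/d[2]
def tri(a,b):
    A=[];B=[]
    (o,d),(q,e)=ray('side',a),ray('top',b)
    s=np.linalg.lstsq(np.c_[d,-e],q-o,rcond=None)[0]
    x,y=o+s[0]*d,q+s[1]*e
    return (x+y)/2,np.linalg.norm(x-y)
def proj(n,X):
    p=P[n]; c=R.from_euler('xyz',p['attitude'],degrees=True).as_matrix().T@(np.array(X)-p['position'])
    return np.array([p['cx']+p['fx']*c[0]/-c[2],p['cy']-p['fy']*c[1]/-c[2]])
def blobs(img,lo,hi,roi,amin=6):
    hsv=cv2.cvtColor(img,cv2.COLOR_RGB2HSV); m=cv2.inRange(hsv,lo,hi)
    x0,y0,x1,y1=roi; k=np.zeros_like(m);k[y0:y1,x0:x1]=m[y0:y1,x0:x1]
    n,l,s,c=cv2.connectedComponentsWithStats(k)
    return [(s[i].tolist(),c[i].round(1).tolist()) for i in range(1,n) if s[i,4]>=amin]
E
python3 - <<'E'
import cv2
from h import *
S=cv2.cvtColor(cv2.imread('pics/side0.png'),cv2.COLOR_BGR2RGB);T=cv2.cvtColor(cv2.imread('pics/top0.png'),cv2.COLOR_BGR2RGB)
for n,I,r in(("side",S,(265,100,400,300)),("top",T,(235,150,460,235))):
    for c,lo,hi in(("green",(50,120,40),(80,255,255)),("blue",(100,150,60),(125,255,255)),("orange",(3,110,90),(20,255,255)),("black",(0,0,0),(180,255,40))):
        for b in blobs(I,lo,hi,r): print(n,c,b)
cv2.imwrite('pics/z1.png',cv2.resize(cv2.cvtColor(S[105:305,265:395],cv2.COLOR_RGB2BGR),None,fx=3,fy=3,interpolation=cv2.INTER_CUBIC)[:600])
cv2.imwrite('pics/z2.png',cv2.resize(cv2.cvtColor(T[150:240,235:455],cv2.COLOR_RGB2BGR),None,fx=3.6,fy=3.6,interpolation=cv2.INTER_CUBIC))
E
```

```text
side green ([283, 251, 8, 18, 70], [286.8, 260.4])
side green ([315, 257, 20, 21, 285], [324.9, 267.4])
side blue ([298, 204, 11, 23, 88], [303.7, 215.5])
side blue ([329, 210, 20, 26, 336], [338.5, 222.2])
side orange ([348, 119, 24, 6, 32], [359.7, 121.5])
side orange ([336, 143, 25, 6, 33], [347.9, 145.7])
side orange ([318, 209, 7, 22, 127], [320.7, 219.4])
side black ([321, 118, 14, 27, 169], [327.5, 131.0])
side black ([315, 187, 9, 13, 89], [319.2, 192.6])
side black ([296, 236, 10, 15, 121], [300.7, 242.9])
top green ([251, 177, 28, 4, 86], [265.4, 178.5])
top green ([250, 204, 29, 12, 331], [263.9, 209.4])
top blue ([306, 178, 28, 3, 75], [319.5, 178.9])
top blue ([306, 204, 29, 12, 335], [319.5, 209.5])
top orange ([400, 183, 3, 26, 37], [401.4, 195.5])
top orange ([443, 187, 3, 27, 42], [444.3, 198.7])
top orange ([286, 190, 8, 5, 40], [289.5, 192.0])
top black ([404, 167, 39, 11, 266], [422.6, 171.9])
top black ([256, 180, 9, 10, 57], [260.0, 184.3])
top black ([317, 181, 7, 9, 52], [320.0, 185.1])
```

View pics/z1.png

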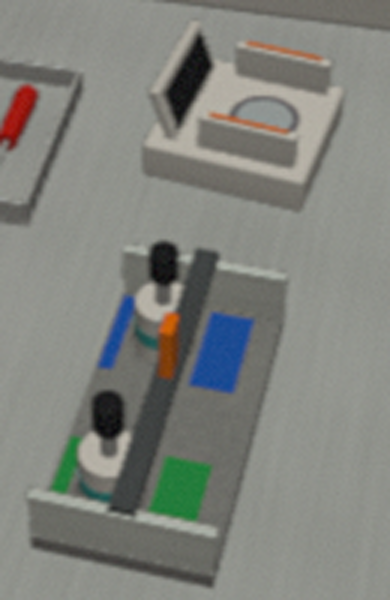

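View pics/z2.png

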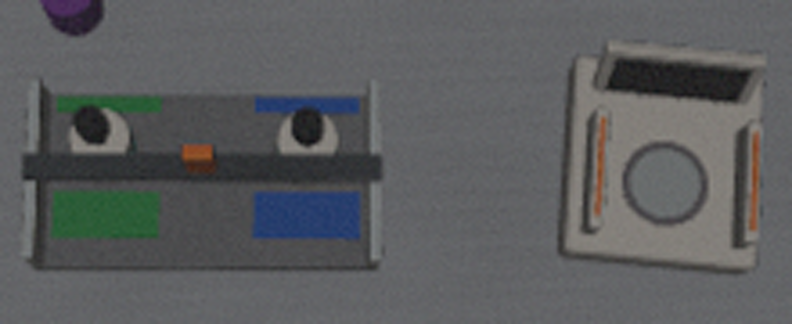

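```bash
python3 - <<'E'
from h import *
print("knobG",tri((300.7,242.9),(260,184.3)))
print("knobB",tri((319.2,192.6),(320,185.1)))
print("tab",tri((320.7,219.4),(289.5,192.2)), plane('side',(320.7,219.4),108))
pg,pb=plane('top',(263.9,209.4),16.5),plane('top',(319.5,209.5),16.5); print("front plates top",pg,pb)
pg2,pb2=plane('side',(324.9,267.4),16.5),plane('side',(338.5,222.2),16.5); print("front plates side",pg2,pb2)
for a,b in((pg,pb),(pg2,pb2)):
    d=a-b; print("len",np.linalg.norm(d),"yaw",np.degrees(np.arctan2(-d[0],d[1])))
for n,l,r in(("top",(401.4,195.5),(444.3,198.7)),("side",(347.9,145.7),(359.7,121.5))):
    a,b=plane(n,l,84),plane(n,r,84);d=a-b;print(n,(a+b)/2,np.linalg.norm(d),np.degrees(np.arctan2(-d[0],d[1])))
print(plane('top',(235+664/3.6,150+183/3.6),45),plane('side',(265+265/3,105+115/3),45))
E
```

```text
knobG (array([558.77338289, 167.05449859, 112.09640379]), np.float64(0.38900377323155944))
knobB (array([550.97411784,  -3.19758627, 112.33109321]), np.float64(1.031627814323533))
tab (array([531.09232674,  83.90481098, 110.74418496]), np.float64(3.9229733921123575)) [529.58289817  81.92559005 108.        ]
front plates top [502.61914406 168.73737158  16.5       ] [ 4.96599101e+02 -1.31050020e-01  1.65000000e+01]
front plates side [502.82679442 153.85628204  16.5       ] [497.06135639   0.66132468  16.5       ]
len 168.97569271985935 yaw -2.041690434385782
len 153.30340907490188 yaw -2.155289217896718
top [ 511.36975329 -299.60179175   84.        ] 124.0178421047681 -6.300751878210527
side [ 507.90186269 -300.80108082   84.        ] 124.6046886462366 -7.336895963348153
[ 507.8712227 -298.8573494   45.       ] [ 507.56183642 -301.24420811   45.        ]
```

```bash
cat > go.py <<'E'
import sys; from h import *
# usage go.py x y z yawdeg : tool x down, tool y along (cos yaw, sin yaw)
def rows(x,y,z,yaw):
    s=state(); M=R.from_euler('xyz',s['ee_rot'],degrees=True).as_matrix()
    c,sn=np.cos(np.radians(yaw)),np.sin(np.radians(yaw))
    X=np.array([0,0,-1.]);Y=np.array([c,sn,0]);G=np.c_[X,Y,np.cross(X,Y)]
    print('t',round(s['time_s'],2),'pos',s['ee_pos'].round(1),'F',s['force'].round(2),'w',round(s['gripper_width'],1),'q',s['qpos'].round(0))
    print('jaw yaw',np.degrees(np.arctan2(M[1,1],M[0,1])).round(2),'\nM',M.round(2).tolist())
    o=M.T@(np.array([x,y,z])-s['ee_pos']); print('offset',o.round(1),'rot',R.from_matrix(M.T@G).as_rotvec(degrees=True).round(1))
rows(*map(float,sys.argv[1:]))
E
python3 go.py 530 83 220 177.5;python3 go.py 530 83 220 -2.5
```

```text
t 0.1 pos [ 237.8 -523.   213.2] F [ 0.79 -0.72  0.14] w 91.3 q [-67.  18.  90.  -0.  72.  -1.]
jaw yaw -65.55 
M [[-0.0, 0.41, -0.91], [0.0, -0.91, -0.41], [-1.0, -0.0, 0.0]]
offset [  -6.1 -430.7 -516.8] rot [1.17e+02 1.00e-01 1.00e-01]
t 0.1 pos [ 237.8 -523.   213.2] F [ 0.79 -0.72  0.14] w 91.3 q [-67.  18.  90.  -0.  72.  -1.]
jaw yaw -65.55 
M [[-0.0, 0.41, -0.91], [0.0, -0.91, -0.41], [-1.0, -0.0, 0.0]]
offset [  -6.1 -430.7 -516.8] rot [-63.   -0.    0.1]
```

```bash
python3 -m handwheel '{"gripper":[0,0,0,0,0],"offset":[[0,-26,-31],[0,-51,-61],[0,-77,-92],[0,-102,-123],[0,-128,-154]],"rot":[[-7,0,0],[-14,0,0],[-21,0,0],[-28,0,0],[-35,0,0]]}' 20; python3 go.py 529 83 200 -2.5
```

```text
time_s: 0.52
ee_pos: [325.5, -341.4, 213.6]
ee_rot: [-125.6, 90.0, 114.1]
force: [-0.4, 0.3, -0.4]
gripper_width: 91.4
t 0.52 pos [ 325.5 -341.4  213.6] F [-0.43  0.3  -0.38] w 91.4 q [-48.   9. 102.   0.  69. -18.]
jaw yaw -30.25 
M [[-0.0, 0.86, -0.5], [0.0, -0.5, -0.86], [-1.0, -0.0, -0.0]]
offset [  13.8  -38.  -469.2] rot [-27.8  -0.    0. ]
```

```bash
python3 -m handwheel '{"gripper":[0,0,0,0,0],"offset":[[0,-3,-40],[0,-6,-80],[0,-10,-120],[0,-13,-160],[0,-16,-200]],"rot":[[-6,0,0],[-12,0,0],[-17,0,0],[-23,0,0],[-28,0,0]]}' 20; python3 go.py 529 83 200 -2.5
```

```text
time_s: 0.93
ee_pos: [413.2, -160.8, 213.8]
ee_rot: [-74.1, 90.0, -166.4]
force: [0.7, -0.3, -0.5]
gripper_width: 91.2
t 0.93 pos [ 413.2 -160.8  213.8] F [ 0.66 -0.26 -0.48] w 91.2 q [-23.   6. 106.  -0.  68. -20.]
jaw yaw -2.28 
M [[-0.0, 1.0, -0.04], [-0.0, -0.04, -1.0], [-1.0, -0.0, 0.0]]
offset [  13.8  106.  -248.2] rot [0.2 0.  0. ]
```

```bash
python3 -m handwheel '{"gripper":[0,0,0,0,0],"offset":[[0,16,-38],[0,32,-76],[0,48,-112],[0,64,-150],[0,80,-187]],"rot":[[0,0,0],[0,0,0],[0,0,0],[0,0,0],[0,0,0]]}' 20;  python3 -m handwheel '{"gripper":[0,0,0],"offset":[[0,13,-30],[13,26,-62],[13,26,-62]],"rot":[[0,0,0],[0,0,0],[0,0,0]]}' 20; python3 go.py 529 83 99 -2.5; python3 - <<'E'
from h import *
for n in("side","top"):cv2.imwrite(f"pics/{n}1.png",cv2.cvtColor(grab_frame(n),cv2.COLOR_RGB2BGR))
S=cv2.imread('pics/side1.png');T=cv2.imread('pics/top1.png')
cv2.imwrite('pics/w1.png',np.hstack([cv2.resize(S[120:320,240:400],(400,500)),cv2.resize(T[120:280,230:358],(400,500))]))
E
```

```text
time_s: 1.35
ee_pos: [501.5, 22.6, 213.7]
ee_rot: [-55.4, 90.0, -147.9]
force: [0.7, -1.1, -0.3]
gripper_width: 91.4
time_s: 1.6
ee_pos: [531.1, 86.1, 198.5]
ee_rot: [-135.3, 89.8, 132.5]
force: [-0.2, -0.3, -1.2]
gripper_width: 90.9
t 1.6 pos [531.1  86.1 198.5] F [-0.2  -0.25 -1.18] w 90.9 q [ 8. 16. 96.  0. 69. 10.]
jaw yaw -2.29 
M [[-0.0, 1.0, -0.04], [0.0, -0.04, -1.0], [-1.0, -0.0, -0.0]]
offset [99.5 -1.8  3.4] rot [ 0.2 -0.1  0.1]
```

View pics/w1.png

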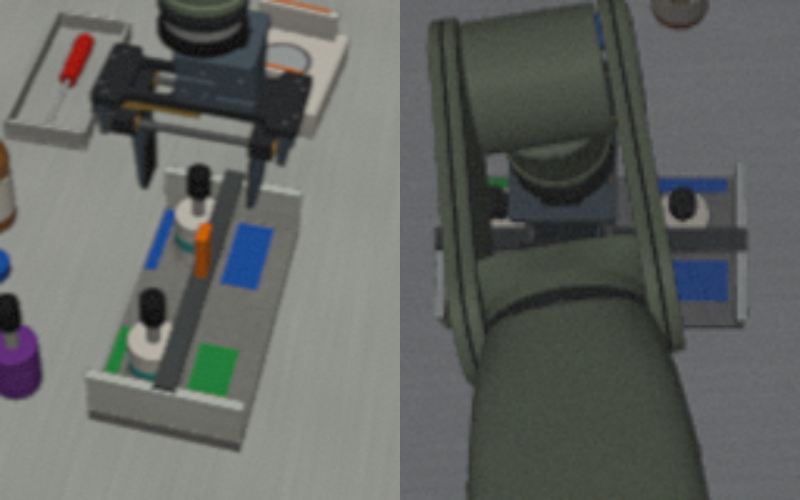

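The side crop shows the open fingers straddling the tab line, with the tab at (203,250). The top view is mostly blocked by the arm. Descending now.

```bash
python3 -m handwheel '{"gripper":[0,0,0,0],"offset":[[30,-1,2],[65,-2,3],[99,-2,3],[99,-2,3]],"rot":[[0,0,0],[0,0,0],[0,0,0],[0,0,0]]}' 20; python3 -m handwheel '{"gripper":[0.5,1,1,1,1],"offset":[[0,0,0],[0,0,0],[0,0,0],[0,0,0],[0,0,0]],"rot":[[0,0,0],[0,0,0],[0,0,0],[0,0,0],[0,0,0]]}' 20;python3 -m handwheel '{"gripper":[1,1,1,1],"offset":[[0,0,0],[0,0,0],[0,0,0],[0,0,0]],"rot":[[0,0,0],[0,0,0],[0,0,0],[0,0,0]]}' 20
```

```text
time_s: 2.03
ee_pos: [522.6, 76.3, 96.7]
ee_rot: [-77.9, 89.3, -170.5]
force: [-1.2, -0.5, -0.4]
gripper_width: 91.3
time_s: 2.45
ee_pos: [528.9, 78.3, 103.6]
ee_rot: [97.7, 89.8, 5.2]
force: [-0.4, 0.4, 0.3]
gripper_width: 60.8
time_s: 2.78
ee_pos: [527.9, 78.4, 102.0]
ee_rot: [67.0, 90.0, -25.5]
force: [0.4, -0.9, 0.1]
gripper_width: 33.9
```

```bash
python3 -m handwheel '{"gripper":[1,1,1,1,1],"offset":[[2,0,-4],[2,0,-4],[2,0,-4],[2,0,-4],[2,0,-4]],"rot":[[0,0,0],[0,0,0],[0,0,0],[0,0,0],[0,0,0]]}' 30;python3 -m handwheel '{"gripper":[1,1],"offset":[[0,0,0],[0,0,0]],"rot":[[0,0,0],[0,0,0]]}' 30; python3 -m handwheel '{"gripper":[1,1],"offset":[[0,0,0],[0,0,0]],"rot":[[0,0,0],[0,0,0]]}' 30;python3 go.py 482.5 83 100 -2.5
```

```text
time_s: 3.2
ee_pos: [528.3, 82.6, 99.7]
ee_rot: [95.7, 90.0, 3.2]
force: [1.4, 1.7, -1.0]
gripper_width: 11.8
time_s: 3.37
ee_pos: [528.3, 82.5, 99.7]
ee_rot: [125.4, 90.0, 32.8]
force: [2.2, 2.2, -3.4]
gripper_width: 11.9
time_s: 3.53
ee_pos: [528.3, 82.5, 99.7]
ee_rot: [128.5, 90.0, 36.0]
force: [1.4, 2.8, -4.5]
gripper_width: 12.1
t 3.53 pos [528.3  82.5  99.7] F [ 1.43  2.82 -4.48] w 12.1 q [  8.  20. 104.   0.  55.  10.]
jaw yaw -2.54 
M [[0.0, 1.0, -0.04], [0.0, -0.04, -1.0], [-1.0, 0.0, -0.0]]
offset [ -0.3 -45.7   1.5] rot [-0. -0. -0.]
```

```bash
python3 -m handwheel '{"gripper":[1,1,1,1,1],"offset":[[0,-8,0],[0,-17,0],[0,-26,0],[0,-34,0],[0,-40,0]],"rot":[[0,0,0],[0,0,0],[0,0,0],[0,0,0],[0,0,0]]}' 30;python3 -m handwheel '{"gripper":[1,1,1,1],"offset":[[0,-3,0],[0,-5,0],[0,-6,0],[0,-6,0]],"rot":[[0,0,0],[0,0,0],[0,0,0],[0,0,0]]}' 30
```

```text
time_s: 3.95
ee_pos: [489.2, 84.0, 99.8]
ee_rot: [89.7, 89.7, -2.8]
force: [18.7, -0.1, -24.1]
gripper_width: 12.0
time_s: 4.28
ee_pos: [489.3, 84.0, 99.9]
ee_rot: [91.3, 89.1, -1.2]
force: [23.7, -1.4, -23.7]
gripper_width: 12.1
```

```bash
python3 - <<'E'
from h import *
for n in("side","top"):cv2.imwrite(f"pics/{n}2.png",cv2.cvtColor(grab_frame(n),cv2.COLOR_RGB2BGR))
S=cv2.imread('pics/side2.png');T=cv2.imread('pics/top2.png')
cv2.imwrite('pics/w2.png',np.hstack([cv2.resize(S[160:320,260:388],(400,500),interpolation=2),cv2.resize(T[140:260,230:358],(400,375)).__class__(0) if 0 else cv2.resize(T[140:300,230:358],(400,500),interpolation=2)]))
E
python3 go.py 482.5 83 100 -2.5
```

```text
t 4.38 pos [489.3  84.   99.9] F [ 23.26  -0.87 -21.43] w 11.8 q [  9.  17. 110.  -0.  52.  11.]
jaw yaw -2.54 
M [[0.02, 1.0, -0.04], [-0.0, -0.04, -1.0], [-1.0, 0.02, -0.0]]
offset [-0.3 -6.7  1.3] rot [-0.  -0.  -0.9]
```

View pics/w2.png

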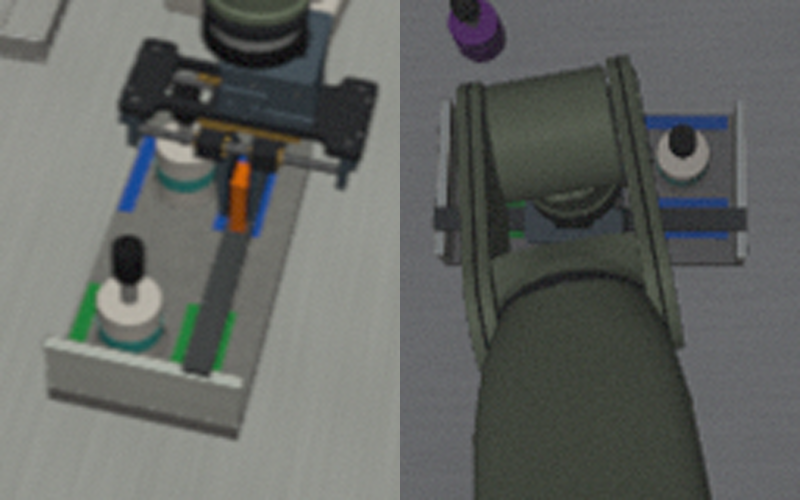

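```bash
python3 - <<'E'
from h import *
for f in('pics/top0.png','pics/top2.png'):
    g=cv2.imread(f,0)
    for cols in((322,334),):
        p=g[185:230,cols[0]:cols[1]].mean(1); print(f,dict(zip(range(185,230),p.round(0).astype(int))))
E
```

```text
pics/top0.png {185: np.int64(80), 186: np.int64(79), 187: np.int64(85), 188: np.int64(86), 189: np.int64(92), 190: np.int64(102), 191: np.int64(104), 192: np.int64(85), 193: np.int64(58), 194: np.int64(50), 195: np.int64(50), 196: np.int64(51), 197: np.int64(49), 198: np.int64(50), 199: np.int64(51), 200: np.int64(59), 201: np.int64(73), 202: np.int64(79), 203: np.int64(67), 204: np.int64(59), 205: np.int64(60), 206: np.int64(61), 207: np.int64(60), 208: np.int64(59), 209: np.int64(59), 210: np.int64(60), 211: np.int64(60), 212: np.int64(61), 213: np.int64(59), 214: np.int64(61), 215: np.int64(59), 216: np.int64(70), 217: np.int64(76), 218: np.int64(76), 219: np.int64(77), 220: np.int64(77), 221: np.int64(76), 222: np.int64(77), 223: np.int64(77), 224: np.int64(59), 225: np.int64(87), 226: np.int64(101), 227: np.int64(99), 228: np.int64(99), 229: np.int64(100)}
pics/top2.png {185: np.int64(81), 186: np.int64(81), 187: np.int64(86), 188: np.int64(89), 189: np.int64(95), 190: np.int64(105), 191: np.int64(106), 192: np.int64(103), 193: np.int64(98), 194: np.int64(94), 195: np.int64(88), 196: np.int64(77), 197: np.int64(68), 198: np.int64(71), 199: np.int64(72), 200: np.int64(77), 201: np.int64(79), 202: np.int64(79), 203: np.int64(69), 204: np.int64(59), 205: np.int64(60), 206: np.int64(58), 207: np.int64(51), 208: np.int64(50), 209: np.int64(51), 210: np.int64(52), 211: np.int64(50), 212: np.int64(50), 213: np.int64(45), 214: np.int64(55), 215: np.int64(61), 216: np.int64(72), 217: np.int64(78), 218: np.int64(77), 219: np.int64(78), 220: np.int64(78), 221: np.int64(79), 222: np.int64(80), 223: np.int64(78), 224: np.int64(60), 225: np.int64(89), 226: np.int64(103), 227: np.int64(101), 228: np.int64(101), 229: np.int64(101)}
```

```bash
python3 -m handwheel '{"gripper":[1,1,1],"offset":[[0,0,0],[0,0,0],[0,0,0]],"rot":[[0,0,0],[0,0,0],[0,0,0]]}' 30;python3 -m handwheel '{"gripper":[1,1,1],"offset":[[0,-2,0],[0,-4,0],[0,-4,0]],"rot":[[0,0,0],[0,0,0],[0,0,0]]}' 30
```

```text
time_s: 4.63
ee_pos: [489.3, 84.0, 99.8]
ee_rot: [91.5, 89.1, -1.1]
force: [22.8, -0.5, -22.6]
gripper_width: 12.2
time_s: 4.88
ee_pos: [489.4, 84.0, 100.0]
ee_rot: [91.5, 88.6, -1.0]
force: [33.5, -2.8, -31.8]
gripper_width: 12.5
```

```bash
python3 -m handwheel '{"gripper":[1,1,1],"offset":[[0,4,0],[0,9,0],[0,9,0]],"rot":[[0,0,0],[0,0,0],[0,0,0]]}' 30; python3 go.py 489 84 99 -2.5; python3 - <<'E'
from h import *
for r in(192.4,200.2,206.6,214.2): print(plane('top',(328,r),80))
for r in (176.5,224): print(plane('top',(328,r),16))
E
```

```text
time_s: 5.13
ee_pos: [489.2, 84.0, 99.8]
ee_rot: [90.7, 89.8, -1.9]
force: [9.0, 1.9, -11.0]
gripper_width: 11.7
t 5.13 pos [489.2  84.   99.8] F [  9.     1.88 -10.98] w 11.7 q [  8.  17. 109.  -0.  53.  11.]
jaw yaw -2.56 
M [[0.0, 1.0, -0.04], [-0.0, -0.04, -1.0], [-1.0, 0.0, -0.0]]
offset [ 0.8 -0.2  0. ] rot [-0.1 -0.  -0.2]
[535.36204754 -26.05579861  80.        ]
[512.2744999  -25.16521428  80.        ]
[493.47017025 -24.43985178  80.        ]
[471.30128285 -23.58470407  80.        ]
[599.19752646 -29.95683279  16.        ]
[451.48982997 -24.25912243  16.        ]
```

```bash
python3 -m handwheel '{"gripper":[0.6,0.4,0.4,0.4],"offset":[[0,1,0],[0,1,0],[0,1,0],[0,1,0]],"rot":[[0,0,0],[0,0,0],[0,0,0],[0,0,0]]}' 30; python3 go.py 558.8 167 160 -2.5
```

```text
time_s: 5.47
ee_pos: [487.3, 83.9, 100.3]
ee_rot: [-66.2, 90.0, -158.8]
force: [0.2, 0.7, -0.4]
gripper_width: 35.8
t 5.47 pos [487.3  83.9 100.3] F [ 0.2   0.72 -0.36] w 35.8 q [  8.  17. 109.  -0.  53.  11.]
jaw yaw -2.57 
M [[-0.0, 1.0, -0.04], [-0.0, -0.04, -1.0], [-1.0, -0.0, 0.0]]
offset [-59.8  67.6 -86.2] rot [-0.1  0.   0. ]
```

```bash
python3 -m handwheel '{"gripper":[0.4,0.3,0.2,0.2,0.2],"offset":[[-20,0,0],[-60,0,0],[-65,15,-20],[-65,48,-55],[-65,68,-86]],"rot":[[0,0,0],[0,0,0],[0,0,0],[0,0,0],[0,0,0]]}' 30; python3 -m handwheel '{"gripper":[0.2,0.2,0.2],"offset":[[0,0,0],[0,0,0],[0,0,0]],"rot":[[0,0,0],[0,0,0],[0,0,0]]}' 30; python3 go.py 558.8 167 94 -2.5;  python3 - <<'E'
from h import *
for n in("side","top"):cv2.imwrite(f"pics/{n}3.png",cv2.cvtColor(grab_frame(n),cv2.COLOR_RGB2BGR))
S=cv2.imread('pics/side3.png');T=cv2.imread('pics/top3.png')
cv2.imwrite('pics/w3.png',np.hstack([cv2.resize(S[160:320,240:400],(400,400),interpolation=2),cv2.resize(T[140:300,210:370],(400,400),interpolation=2)]))
for n,I,r in(("side",S,(265,100,400,300)),("top",T,(235,150,460,235))):
    for c,lo,hi in(("orange",(3,110,90),(20,255,255)),):
        for b in blobs(I[:,:,::-1].copy(),lo,hi,r): print(n,c,b)
E
```

```text
time_s: 5.88
ee_pos: [560.0, 165.7, 167.0]
ee_rot: [93.9, 89.8, 1.2]
force: [0.7, 0.4, -0.2]
gripper_width: 69.1
time_s: 6.13
ee_pos: [557.9, 165.4, 164.5]
ee_rot: [-60.0, 89.9, -152.5]
force: [-0.3, -0.1, -0.0]
gripper_width: 73.0
t 6.13 pos [557.9 165.4 164.5] F [-0.29 -0.11 -0.03] w 73.0 q [15. 21. 93. -0. 66. 18.]
jaw yaw -2.52 
M [[-0.0, 1.0, -0.04], [-0.0, -0.04, -1.0], [-1.0, -0.0, 0.0]]
offset [70.5  1.  -1.7] rot [-0.   0.1  0.1]
side orange ([353, 120, 19, 5, 26], [362.1, 122.0])
side orange ([336, 143, 25, 6, 32], [347.7, 145.6])
side orange ([269, 196, 6, 3, 9], [271.8, 197.2])
side orange ([277, 198, 5, 2, 8], [279.1, 198.5])
side orange ([324, 211, 2, 6, 8], [324.6, 214.0])
side orange ([333, 212, 8, 23, 117], [336.9, 222.9])
top orange ([400, 183, 3, 26, 37], [401.4, 195.5])
top orange ([443, 187, 3, 27, 42], [444.2, 199.0])
top orange ([285, 204, 9, 5, 42], [289.1, 206.0])
```

View pics/w3.png

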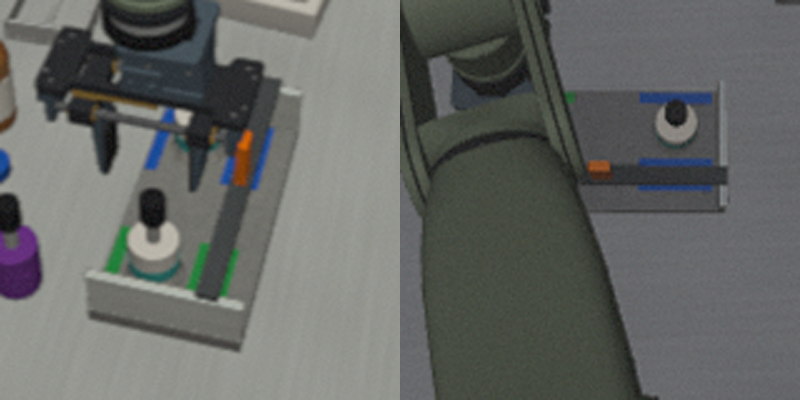

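The side crop shows the bar at the open end with the tab at (243,160). The fingers are above the green knob at (152,207). Descending.

```bash
python3 -m handwheel '{"gripper":[0.2,0.2,0.2,0.2],"offset":[[25,1,-2],[50,1,-2],[70,1,-2],[70,1,-2]],"rot":[[0,0,0],[0,0,0],[0,0,0],[0,0,0]]}' 30; python3 -m handwheel '{"gripper":[0.2,1,1,1,1],"offset":[[0,0,0],[0,0,0],[0,0,0],[0,0,0],[0,0,0]],"rot":[[0,0,0],[0,0,0],[0,0,0],[0,0,0],[0,0,0]]}' 30;python3 -m handwheel '{"gripper":[1,1,1,1],"offset":[[0,0,0],[0,0,0],[0,0,0],[0,0,0]],"rot":[[0,0,0],[0,0,0],[0,0,0],[0,0,0]]}' 30;python3 go.py 558.8 167 94 -2.5; 
```

```text
time_s: 6.57
ee_pos: [556.3, 165.8, 91.3]
ee_rot: [-70.2, 89.5, -162.8]
force: [-1.1, -0.1, -0.5]
gripper_width: 72.7
time_s: 6.98
ee_pos: [560.6, 167.8, 96.1]
ee_rot: [105.2, 89.9, 12.6]
force: [0.3, -0.1, -0.1]
gripper_width: 49.2
time_s: 7.32
ee_pos: [559.4, 167.7, 95.0]
ee_rot: [-82.0, 89.9, -174.6]
force: [-1.2, -0.4, 2.2]
gripper_width: 25.5
t 7.32 pos [559.4 167.7  95. ] F [-1.23 -0.4   2.15] w 25.5 q [16. 25. 98.  0. 57. 18.]
jaw yaw -2.55 
M [[-0.0, 1.0, -0.04], [-0.0, -0.04, -1.0], [-1.0, -0.0, 0.0]]
offset [ 1.  -0.6  0.8] rot [-0.1  0.   0.1]
```

```bash
python3 -m handwheel '{"gripper":[1,1,1,1,1],"offset":[[0,0,0],[-8,0,0],[-20,0,0],[-35,0,0],[-50,0,0]],"rot":[[0,0,0],[0,0,0],[0,0,0],[0,0,0],[0,0,0]]}' 40; for i in 1 2; do python3 -m handwheel '{"gripper":[1,1,1,1],"offset":[[0,0,0],[0,0,0],[0,0,0],[0,0,0]],"rot":[[0,0,0],[0,0,0],[0,0,0],[0,0,0]]}' 40; done
python3 - <<'E'
from h import *
S=grab_frame('side')[:,:,::-1];f=state()
cv2.imwrite('pics/w4.png',cv2.resize(S[160:320,220:400],(720,600),interpolation=2)); print(f['force'],f['torque'])
E
```

```text
time_s: 7.73
ee_pos: [559.2, 167.3, 144.2]
ee_rot: [-66.1, 89.8, -158.7]
force: [0.2, 0.1, -6.7]
gripper_width: 25.3
time_s: 8.07
ee_pos: [559.0, 167.4, 143.3]
ee_rot: [-69.1, 89.8, -161.7]
force: [-0.1, -0.7, -6.7]
gripper_width: 25.5
time_s: 8.4
ee_pos: [559.9, 167.7, 144.6]
ee_rot: [-61.9, 90.0, -154.4]
force: [-0.1, -0.5, -7.2]
gripper_width: 24.9
[-0.22298845  0.96892604 -6.48501061] [ 0.03152106 -0.08156336  0.0197621 ]
```

View pics/w4.png

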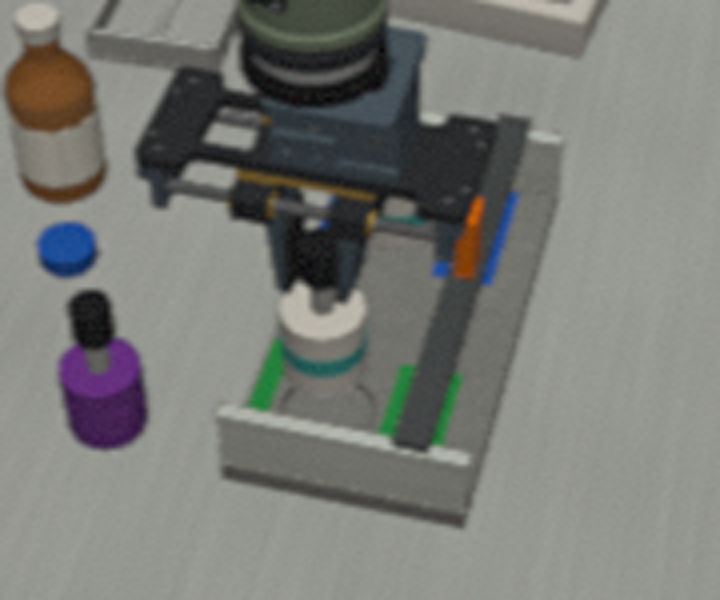

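The canister in the green nest hangs clear at image (325,330) with the recess empty below it, and weighs about 6.8 N. Setting it back.

```bash
python3 -m handwheel '{"gripper":[1,1,1,1,1],"offset":[[12,0,0],[25,0,0],[36,0,0],[43,0,0],[47,0,0]],"rot":[[0,0,0],[0,0,0],[0,0,0],[0,0,0],[0,0,0]]}' 40;python3 -m handwheel '{"gripper":[1,1,1,1],"offset":[[2,0,0],[3,0,0],[3,0,0],[3,0,0]],"rot":[[0,0,0],[0,0,0],[0,0,0],[0,0,0]]}' 40
```

```text
time_s: 8.87
ee_pos: [559.4, 167.5, 96.7]
ee_rot: [-69.3, 89.9, -161.8]
force: [-0.1, 0.3, -6.6]
gripper_width: 25.2
time_s: 9.2
ee_pos: [560.6, 167.9, 95.5]
ee_rot: [104.3, 89.9, 11.7]
force: [0.9, -0.0, -6.4]
gripper_width: 25.1
```

```bash
python3 -m handwheel '{"gripper":[1,1,1],"offset":[[0.5,0,0],[1,0,0],[1,0,0]],"rot":[[0,0,0],[0,0,0],[0,0,0]]}' 40;python3 -m handwheel '{"gripper":[1,1,1],"offset":[[0.5,0,0],[1,0,0],[1,0,0]],"rot":[[0,0,0],[0,0,0],[0,0,0]]}' 40
```

```text
time_s: 9.45
ee_pos: [560.5, 167.9, 94.9]
ee_rot: [107.5, 89.9, 15.0]
force: [-2.0, 0.1, -0.4]
gripper_width: 25.1
time_s: 9.7
ee_pos: [560.6, 167.9, 94.9]
ee_rot: [109.4, 89.9, 16.8]
force: [-3.1, -0.6, 6.6]
gripper_width: 24.8
```

```bash
python3 -m handwheel '{"gripper":[1,0.6,0.2,0.2,0.2],"offset":[[-1,0,0],[-1,0,0],[-1,0,0],[-1,0,0],[-1,0,0]],"rot":[[0,0,0],[0,0,0],[0,0,0],[0,0,0],[0,0,0]]}' 30; python3 -m handwheel '{"gripper":[0.2,0.2,0.2,0.2],"offset":[[0,0,0],[-20,0,0],[-50,0,0],[-75,0,0]],"rot":[[0,0,0],[0,0,0],[0,0,0],[0,0,0]]}' 30; python3 go.py 551 -3 165 -2.5
```

```text
time_s: 10.12
ee_pos: [560.4, 167.7, 94.0]
ee_rot: [97.9, 90.0, 5.4]
force: [0.5, -0.1, -0.5]
gripper_width: 48.9
time_s: 10.45
ee_pos: [560.0, 167.7, 169.8]
ee_rot: [-60.1, 90.0, -152.6]
force: [0.3, -0.1, 0.4]
gripper_width: 72.6
t 10.45 pos [560.  167.7 169.8] F [ 0.34 -0.08  0.44] w 72.6 q [16. 21. 92. -0. 67. 18.]
jaw yaw -2.55 
M [[-0.0, 1.0, -0.04], [-0.0, -0.04, -1.0], [-1.0, -0.0, 0.0]]
offset [  4.8  -1.4 170.9] rot [-0.  0.  0.]
```

```bash
python3 -m handwheel '{"gripper":[0.2,0.2,0.2,0.2,0.2],"offset":[[0,0,36],[0,0,72],[2,-1,108],[4,-1,144],[4,-1,171]],"rot":[[0,0,0],[0,0,0],[0,0,0],[0,0,0],[0,0,0]]}' 30; python3 -m handwheel '{"gripper":[0.2,0.2,0.2],"offset":[[0,0,0],[0,0,0],[0,0,0]],"rot":[[0,0,0],[0,0,0],[0,0,0]]}' 30; python3 go.py 551 -3 94 -2.5;  python3 - <<'E'
from h import *
for n in("side","top"):cv2.imwrite(f"pics/{n}5.png",cv2.cvtColor(grab_frame(n),cv2.COLOR_RGB2BGR))
S=cv2.imread('pics/side5.png');T=cv2.imread('pics/top5.png')
cv2.imwrite('pics/w5.png',np.hstack([cv2.resize(S[160:320,240:400],(400,400),interpolation=2),cv2.resize(T[140:300,210:370],(400,400),interpolation=2)]))
for n,I,r in(("side",S,(265,100,400,300)),("top",T,(235,150,460,235))):
    for c,lo,hi in(("black",(0,0,0),(180,255,40)),):
        for b in blobs(I[:,:,::-1].copy(),lo,hi,r,30): print(n,c,b)
E
```

```text
time_s: 10.87
ee_pos: [550.8, -5.5, 164.7]
ee_rot: [-23.1, 89.9, -115.7]
force: [0.7, 0.8, -0.6]
gripper_width: 73.0
time_s: 11.12
ee_pos: [551.6, -2.6, 165.0]
ee_rot: [154.1, 90.0, 61.5]
force: [-0.6, 0.1, -0.8]
gripper_width: 72.8
t 11.12 pos [551.6  -2.6 165. ] F [-0.62  0.13 -0.84] w 72.8 q [-1. 18. 97.  0. 65.  1.]
jaw yaw -2.57 
M [[0.0, 1.0, -0.04], [0.0, -0.04, -1.0], [-1.0, 0.0, -0.0]]
offset [71.  -0.6  0.4] rot [-0.1 -0.  -0. ]
side black ([305, 108, 33, 20, 308], [320.7, 119.1])
side black ([292, 130, 18, 9, 66], [301.1, 133.1])
side black ([280, 139, 75, 20, 220], [317.9, 148.3])
side black ([291, 150, 9, 9, 39], [294.5, 154.3])
side black ([333, 155, 8, 12, 49], [336.8, 161.8])
side black ([302, 157, 4, 21, 60], [303.6, 166.4])
side black ([315, 186, 9, 14, 93], [319.3, 192.7])
side black ([296, 236, 9, 15, 118], [300.0, 242.8])
top black ([305, 165, 31, 14, 137], [320.2, 173.2])
top black ([404, 167, 39, 11, 238], [422.6, 172.0])
top black ([256, 180, 9, 9, 51], [259.8, 184.3])
top black ([297, 197, 50, 11, 110], [322.1, 200.4])
```

View pics/w5.png

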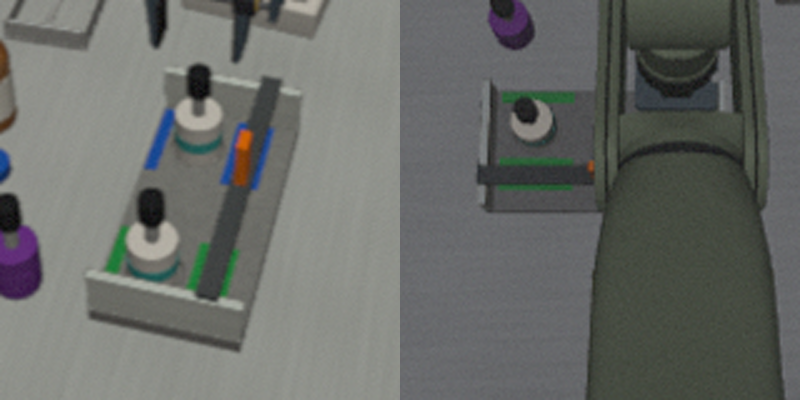

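The green canister is seated back in its nest, with its knob at side pixel (300,243) as before. The fingers are above the blue knob at (319,193).

```bash
python3 -m handwheel '{"gripper":[0.2,0.2,0.2,0.2],"offset":[[25,0,0],[50,0,0],[70,0,0],[70,0,0]],"rot":[[0,0,0],[0,0,0],[0,0,0],[0,0,0]]}' 30; python3 -m handwheel '{"gripper":[0.2,1,1,1,1],"offset":[[0,0,0],[0,0,0],[0,0,0],[0,0,0],[0,0,0]],"rot":[[0,0,0],[0,0,0],[0,0,0],[0,0,0],[0,0,0]]}' 30;python3 -m handwheel '{"gripper":[1,1,1,1],"offset":[[0,0,0],[0,0,0],[0,0,0],[0,0,0]],"rot":[[0,0,0],[0,0,0],[0,0,0],[0,0,0]]}' 40;python3 go.py 551 -3 94 -2.5; 
```

```text
time_s: 11.55
ee_pos: [548.5, -1.7, 91.1]
ee_rot: [-89.3, 89.5, 178.2]
force: [-0.4, -0.3, 0.1]
gripper_width: 73.1
time_s: 11.97
ee_pos: [552.1, -3.0, 96.0]
ee_rot: [89.0, 89.9, -3.5]
force: [-0.9, -0.1, 0.7]
gripper_width: 48.9
time_s: 12.3
ee_pos: [551.4, -3.2, 95.1]
ee_rot: [41.8, 90.0, -50.7]
force: [0.3, -0.6, 1.1]
gripper_width: 25.1
t 12.3 pos [551.4  -3.2  95.1] F [ 0.29 -0.6   1.13] w 25.1 q [ -2.  22. 103.  -0.  55.   1.]
jaw yaw -2.55 
M [[0.0, 1.0, -0.04], [-0.0, -0.04, -1.0], [-1.0, 0.0, 0.0]]
offset [ 1.1 -0.4 -0.1] rot [-0.1  0.  -0. ]
```

```bash
python3 -m handwheel '{"gripper":[1,1,1,1,1],"offset":[[0,0,0],[-8,0,0],[-20,0,0],[-35,0,0],[-50,0,0]],"rot":[[0,0,0],[0,0,0],[0,0,0],[0,0,0],[0,0,0]]}' 40; for i in 1 2; do python3 -m handwheel '{"gripper":[1,1,1,1],"offset":[[0,0,0],[0,0,0],[0,0,0],[0,0,0]],"rot":[[0,0,0],[0,0,0],[0,0,0],[0,0,0]]}' 40; done
python3 - <<'E'
from h import *
S=grab_frame('side')[:,:,::-1];f=state()
cv2.imwrite('pics/w6.png',cv2.resize(S[140:300,220:400],(720,600),interpolation=2)); print(f['force'],f['torque'])
E
```

```text
time_s: 12.72
ee_pos: [550.9, -3.1, 145.3]
ee_rot: [-86.2, 89.9, -178.7]
force: [0.9, 0.1, -1.7]
gripper_width: 25.1
time_s: 13.05
ee_pos: [550.6, -3.1, 143.8]
ee_rot: [-87.6, 89.9, 179.8]
force: [0.2, -0.3, -2.0]
gripper_width: 25.0
time_s: 13.38
ee_pos: [551.3, -3.1, 144.6]
ee_rot: [-80.4, 90.0, -172.9]
force: [-0.2, 0.1, -2.7]
gripper_width: 25.3
[-0.20174139 -0.32315882 -2.01594964] [-0.04735462 -0.09463984  0.0021613 ]
```

View pics/w6.png

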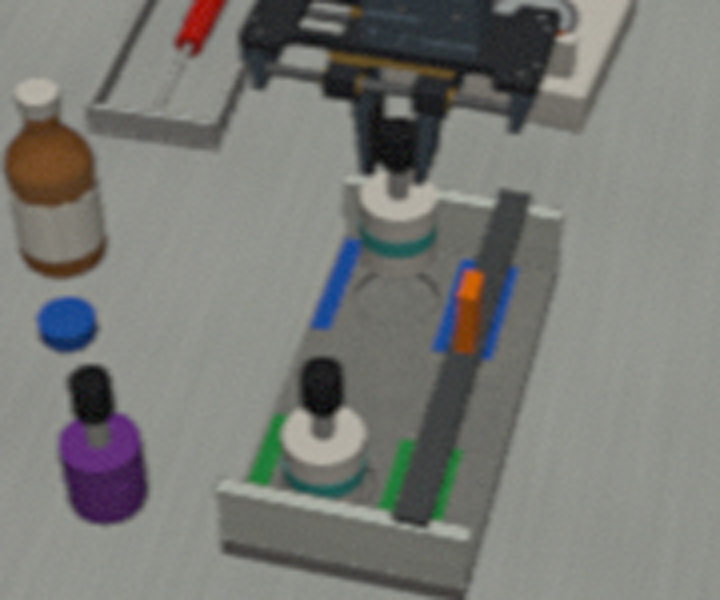

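The blue-nest canister is clear of its recess at (400,230) and weighs about 2.1 N, so the green one (6.8 N) is heavier. Setting the blue one back.

```bash
python3 -m handwheel '{"gripper":[1,1,1,1,1],"offset":[[12,0,0],[25,0,0],[36,0,0],[43,0,0],[47,0,0]],"rot":[[0,0,0],[0,0,0],[0,0,0],[0,0,0],[0,0,0]]}' 40;python3 -m handwheel '{"gripper":[1,1,1,1],"offset":[[2,0,0],[3,0,0],[3,0,0],[3,0,0]],"rot":[[0,0,0],[0,0,0],[0,0,0],[0,0,0]]}' 40;python3 -m handwheel '{"gripper":[1,1,1],"offset":[[0.5,0,0],[0.5,0,0],[0.5,0,0]],"rot":[[0,0,0],[0,0,0],[0,0,0]]}' 40
```

```text
time_s: 13.85
ee_pos: [550.9, -3.1, 97.0]
ee_rot: [-85.3, 89.9, -177.9]
force: [-0.2, -0.5, -2.9]
gripper_width: 25.4
time_s: 14.18
ee_pos: [551.9, -3.1, 95.5]
ee_rot: [87.4, 89.9, -5.2]
force: [-0.0, 0.2, -2.4]
gripper_width: 25.2
time_s: 14.43
ee_pos: [551.9, -3.1, 95.1]
ee_rot: [88.2, 89.9, -4.4]
force: [0.1, -0.3, 0.9]
gripper_width: 25.1
```

```bash
python3 -m handwheel '{"gripper":[1,0.6,0.2,0.2,0.2],"offset":[[0,0,0],[0,0,0],[0,0,0],[0,0,0],[0,0,0]],"rot":[[0,0,0],[0,0,0],[0,0,0],[0,0,0],[0,0,0]]}' 30; python3 -m handwheel '{"gripper":[0.2,0.2,0.2,0.2],"offset":[[0,0,0],[-20,0,0],[-50,0,0],[-75,0,0]],"rot":[[0,0,0],[0,0,0],[0,0,0],[0,0,0]]}' 30; python3 go.py 559.5 167.5 165 -2.5
```

```text
time_s: 14.85
ee_pos: [551.4, -3.1, 94.4]
ee_rot: [-12.1, 90.0, -104.6]
force: [-0.1, 0.4, 0.2]
gripper_width: 49.4
time_s: 15.18
ee_pos: [551.2, -3.1, 170.3]
ee_rot: [-83.9, 89.9, -176.4]
force: [0.7, 0.3, -0.4]
gripper_width: 72.3
t 15.18 pos [551.2  -3.1 170.3] F [ 0.66  0.31 -0.41] w 72.3 q [-2. 18. 97. -0. 65.  1.]
jaw yaw -2.55 
M [[-0.0, 1.0, -0.04], [-0.0, -0.04, -1.0], [-1.0, -0.0, 0.0]]
offset [   5.3    0.7 -170.8] rot [-0.   0.   0.1]
```

```bash
python3 -m handwheel '{"gripper":[0.2,0.2,0.2,0.2,0.2],"offset":[[0,0,-36],[0,0,-72],[2,1,-108],[4,1,-144],[4,1,-171]],"rot":[[0,0,0],[0,0,0],[0,0,0],[0,0,0],[0,0,0]]}' 30; python3 -m handwheel '{"gripper":[0.2,0.2,0.2],"offset":[[0,0,0],[0,0,0],[0,0,0]],"rot":[[0,0,0],[0,0,0],[0,0,0]]}' 30; python3 go.py 559.5 167.5 95 -2.5
```

```text
time_s: 15.6
ee_pos: [559.7, 170.2, 165.1]
ee_rot: [-147.2, 90.0, 120.3]
force: [-0.3, -0.6, 0.5]
gripper_width: 73.0
time_s: 15.85
ee_pos: [559.8, 167.2, 165.2]
ee_rot: [-29.1, 89.9, -121.6]
force: [0.2, -1.2, -0.6]
gripper_width: 72.9
t 15.85 pos [559.8 167.2 165.2] F [ 0.25 -1.18 -0.64] w 72.9 q [16. 21. 93. -0. 66. 18.]
jaw yaw -2.53 
M [[-0.0, 1.0, -0.04], [-0.0, -0.04, -1.0], [-1.0, -0.0, 0.0]]
offset [70.2 -0.3 -0.4] rot [-0.   0.1  0. ]
```

```bash
python3 -m handwheel '{"gripper":[0.2,0.2,0.2,0.2],"offset":[[25,0,0],[50,0,0],[70,0,0],[70,0,0]],"rot":[[0,0,0],[0,0,0],[0,0,0],[0,0,0]]}' 30; python3 -m handwheel '{"gripper":[0.2,1,1,1,1],"offset":[[0,0,0],[0,0,0],[0,0,0],[0,0,0],[0,0,0]],"rot":[[0,0,0],[0,0,0],[0,0,0],[0,0,0],[0,0,0]]}' 30;python3 -m handwheel '{"gripper":[1,1,1,1],"offset":[[0,0,0],[0,0,0],[0,0,0],[0,0,0]],"rot":[[0,0,0],[0,0,0],[0,0,0],[0,0,0]]}' 40;python3 go.py 559.5 167.5 94 -2.5
python3 - <<'E'
from h import *
S=grab_frame('side')[:,:,::-1]
cv2.imwrite('pics/w7.png',cv2.resize(S[100:320,220:440],(600,600),interpolation=2))
E
```

```text
time_s: 16.18
ee_pos: [557.1, 165.2, 91.6]
ee_rot: [-68.9, 89.5, -161.6]
force: [-0.8, 1.1, -0.7]
gripper_width: 72.9
time_s: 16.6
ee_pos: [560.7, 167.8, 96.6]
ee_rot: [105.4, 89.9, 12.9]
force: [0.4, 1.0, -0.1]
gripper_width: 49.1
time_s: 16.93
ee_pos: [560.1, 167.8, 95.6]
ee_rot: [71.3, 90.0, -21.2]
force: [-0.3, 0.3, 1.5]
gripper_width: 25.0
t 16.93 pos [560.1 167.8  95.6] F [-0.31  0.34  1.51] w 25.0 q [16. 25. 98. -0. 57. 18.]
jaw yaw -2.54 
M [[0.0, 1.0, -0.04], [-0.0, -0.04, -1.0], [-1.0, 0.0, 0.0]]
offset [ 1.6 -0.5  0.3] rot [-0.  0. -0.]
```

View pics/w7.png

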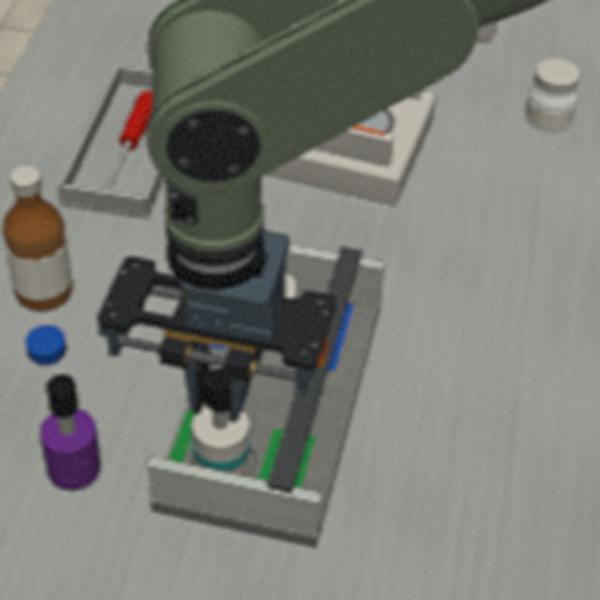

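The side view shows the fingers closed on the heavy canister's knob at (220,385), width 25 mm. Lifting it high, then carrying it to the reader.

```bash
python3 -m handwheel '{"gripper":[1,1,1,1,1],"offset":[[0,0,0],[-8,0,0],[-30,0,0],[-58,0,0],[-86,0,0]],"rot":[[0,0,0],[0,0,0],[0,0,0],[0,0,0],[0,0,0]]}' 50; python3 -m handwheel '{"gripper":[1,1,1,1,1],"offset":[[-25,0,0],[-50,0,0],[-70,0,0],[-80,0,0],[-80,0,0]],"rot":[[0,0,0],[0,0,0],[0,0,0],[0,0,0],[0,0,0]]}' 50;python3 go.py 508.5 -300 260 -6.5
```

```text
time_s: 17.4
ee_pos: [558.5, 167.3, 180.7]
ee_rot: [-70.5, 89.7, -163.0]
force: [0.4, 0.8, -5.9]
gripper_width: 25.0
time_s: 17.82
ee_pos: [560.7, 167.9, 263.2]
ee_rot: [107.2, 89.8, 14.7]
force: [0.7, -0.1, -7.0]
gripper_width: 25.1
t 17.82 pos [560.7 167.9 263.2] F [ 0.7  -0.09 -6.95] w 25.1 q [16. 18. 83. -0. 79. 18.]
jaw yaw -2.55 
M [[0.0, 1.0, -0.04], [0.0, -0.04, -1.0], [-1.0, 0.0, -0.0]]
offset [  2.7 -31.4 469.8] rot [ 4.  -0.1 -0.2]
```

```bash
Z='[[0,0,0],[0,0,0],[0,0,0],[0,0,0],[0,0,0]]'; python3 -m handwheel '{"gripper":[1,1,1,1,1],"offset":[[0,-1,10],[0,-2,30],[0,-4,55],[0,-6,82],[0,-8,110]],"rot":[[0,0,0],[0,0,0],[0,0,0],[0,0,0],[0,0,0]]}' 50;python3 -m handwheel '{"gripper":[1,1,1,1,1],"offset":[[0,-1,28],[0,-2,56],[0,-4,84],[0,-6,112],[0,-8,140]],"rot":[[0,0,0],[0,0,0],[0,0,0],[0,0,0],[0,0,0]]}' 50;python3 -m handwheel '{"gripper":[1,1,1,1,1],"offset":[[0,-1,28],[0,-2,56],[0,-4,84],[0,-6,112],[0,-8,135]],"rot":[[1,0,0],[2,0,0],[3,0,0],[4,0,0],[4,0,0]]}' 50;python3 go.py 508.5 -300 260 -6.5
```

```text
time_s: 18.23
ee_pos: [545.3, 56.5, 258.7]
ee_rot: [-76.0, 89.7, -168.5]
force: [1.0, -0.3, -6.1]
gripper_width: 25.0
time_s: 18.65
ee_pos: [530.8, -83.1, 258.8]
ee_rot: [-90.2, 89.7, 177.2]
force: [-0.0, 0.4, -6.8]
gripper_width: 25.1
time_s: 19.07
ee_pos: [516.7, -218.0, 258.7]
ee_rot: [-90.9, 89.7, 172.5]
force: [0.3, -0.2, -5.7]
gripper_width: 24.9
t 19.07 pos [ 516.7 -218.   258.7] F [ 0.34 -0.18 -5.74] w 24.9 q [-24.  16.  87.  -0.  78. -17.]
jaw yaw -6.63 
M [[-0.01, 0.99, -0.12], [0.0, -0.12, -0.99], [-1.0, -0.01, -0.0]]
offset [-1.3  1.3 82.4] rot [-0.1 -0.   0.3]
```

```bash
python3 -m handwheel '{"gripper":[1,1,1,1,1],"offset":[[0,0,20],[0,0,45],[0,0,65],[0,1,78],[0,1,82]],"rot":[[0,0,0],[0,0,0],[0,0,0],[0,0,0],[0,0,0]]}' 50;python3 -m handwheel '{"gripper":[1,1,1,1],"offset":[[0,0,0],[0,0,0],[0,0,0],[0,0,0]],"rot":[[0,0,0],[0,0,0],[0,0,0],[0,0,0]]}' 50;python3 go.py 508.5 -300 200 -6.8
python3 - <<'E'
from h import *
for n in("side","top"):cv2.imwrite(f"pics/{n}8.png",cv2.cvtColor(grab_frame(n),cv2.COLOR_RGB2BGR))
S=cv2.imread('pics/side8.png');T=cv2.imread('pics/top8.png')
cv2.imwrite('pics/w8.png',np.hstack([cv2.resize(S[60:220,270:430],(400,400),interpolation=2),cv2.resize(T[140:300,340:500],(400,400),interpolation=2)]))
E
```

```text
time_s: 19.48
ee_pos: [509.2, -299.4, 259.2]
ee_rot: [-96.6, 89.8, 166.8]
force: [-0.3, 0.5, -6.1]
gripper_width: 24.9
time_s: 19.82
ee_pos: [510.7, -296.2, 261.4]
ee_rot: [-159.2, 90.0, 104.3]
force: [0.3, 0.5, -6.9]
gripper_width: 25.3
t 19.82 pos [ 510.7 -296.2  261.4] F [ 0.27  0.49 -6.93] w 25.3 q [-31.  18.  83.   0.  79. -25.]
jaw yaw -6.47 
M [[-0.0, 0.99, -0.11], [0.0, -0.11, -0.99], [-1.0, -0.0, -0.0]]
offset [61.4 -1.8  4. ] rot [ 0.3 -0.   0. ]
```

View pics/w8.png

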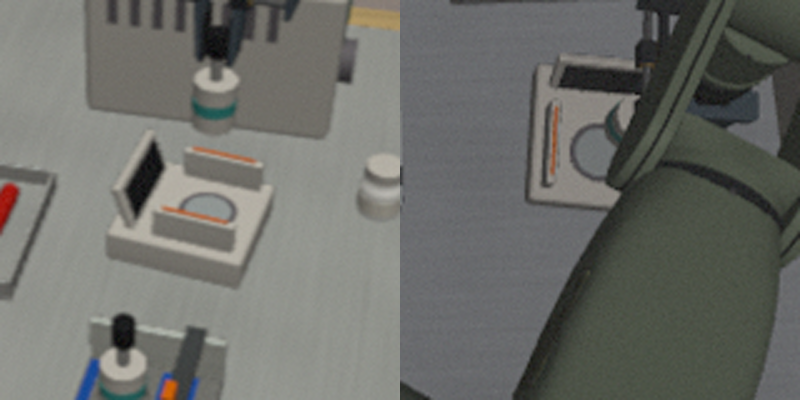

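The canister hangs upright over the reader, at (215,95) in the side crop. Lowering part way, with a small correction.

```bash
python3 -m handwheel '{"gripper":[1,1,1,1,1],"offset":[[8,-1,2],[22,-2,4],[40,-2,4],[56,-2,4],[66,-2,4]],"rot":[[0,0,0],[0,0,0],[0,0,0],[0,0,0],[0,0,0]]}' 50;python3 -m handwheel '{"gripper":[1,1,1,1,1],"offset":[[8,0,0],[14,0,0],[17,0,0],[18,0,0],[18,0,0]],"rot":[[0,0,0],[0,0,0],[0,0,0],[0,0,0],[0,0,0]]}' 50;python3 -m handwheel '{"gripper":[1,1,1],"offset":[[0,0,0],[0,0,0],[0,0,0]],"rot":[[0,0,0],[0,0,0],[0,0,0]]}' 50;python3 go.py 508.5 -300 157.6 -6.8
python3 - <<'E'
from h import *
for n in("side","top"):cv2.imwrite(f"pics/{n}9.png",cv2.cvtColor(grab_frame(n),cv2.COLOR_RGB2BGR))
S=cv2.imread('pics/side9.png');T=cv2.imread('pics/top9.png')
cv2.imwrite('pics/w9.png',np.hstack([cv2.resize(S[80:180,300:400],(400,400),interpolation=2),cv2.resize(T[150:250,370:470],(400,400),interpolation=2)]))
E
```

```text
time_s: 20.33
ee_pos: [507.1, -300.5, 193.1]
ee_rot: [-113.1, 89.8, 150.4]
force: [-0.0, -0.1, -5.9]
gripper_width: 24.9
time_s: 20.75
ee_pos: [508.4, -301.3, 177.8]
ee_rot: [61.5, 89.9, -35.1]
force: [0.5, -0.1, -6.1]
gripper_width: 25.2
time_s: 21.0
ee_pos: [508.4, -301.3, 178.0]
ee_rot: [61.9, 89.9, -34.6]
force: [0.5, -0.7, -6.3]
gripper_width: 24.8
t 21.0 pos [ 508.4 -301.3  178. ] F [ 0.54 -0.67 -6.26] w 24.8 q [-32.  21.  91.  -0.  68. -25.]
jaw yaw -6.54 
M [[0.0, 0.99, -0.11], [-0.0, -0.11, -0.99], [-1.0, 0.0, 0.0]]
offset [20.4 -0.1 -1.3] rot [ 0.3  0.  -0.1]
```

View pics/w9.png

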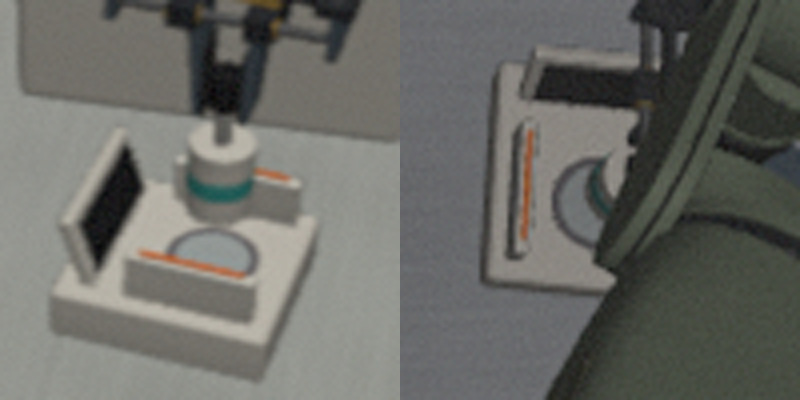

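```bash
python3 -m handwheel '{"gripper":[1,1,1,1,1],"offset":[[5,0.5,-0.5],[11,1,-1],[17,1,-1.5],[20,1,-1.5],[20.5,1,-1.5]],"rot":[[0,0,0],[0,0,0],[0,0,0],[0,0,0],[0,0,0]]}' 50;python3 -m handwheel '{"gripper":[1,1,1,1,1],"offset":[[0,0,0],[0,0,0],[0,0,0],[0,0,0],[0,0,0]],"rot":[[0,0,0],[0,0,0],[0,0,0],[0,0,0],[0,0,0]]}' 50;python3 go.py 509 -300 157.6 -6.8
python3 - <<'E'
from h import *
for n in("side","top"):cv2.imwrite(f"pics/{n}10.png",cv2.cvtColor(grab_frame(n),cv2.COLOR_RGB2BGR))
S=cv2.imread('pics/side10.png');T=cv2.imread('pics/top10.png')
cv2.imwrite('pics/w10.png',np.hstack([cv2.resize(S[80:180,300:400],(400,400),interpolation=2),cv2.resize(T[150:250,370:470],(400,400),interpolation=2)]))
# teal band & knob in side view
for n,I in(("side",S),("top",T)): print(n,blobs(I[:,:,::-1].copy(),(80,80,40),(100,255,255),(300,80,470,250)))
# predicted outline: canister axis at window centre, bottom 70
for X in((509,-300,70),(509,-300,85),(509,-300,130)): print(proj('side',X))
E
```

```text
time_s: 21.52
ee_pos: [508.7, -299.3, 155.5]
ee_rot: [-113.8, 89.8, 149.7]
force: [-0.7, 0.3, -6.5]
gripper_width: 25.2
time_s: 21.93
ee_pos: [509.4, -299.9, 157.3]
ee_rot: [59.8, 90.0, -36.8]
force: [0.7, 0.1, -7.2]
gripper_width: 25.4
t 21.93 pos [ 509.4 -299.9  157.3] F [ 0.69  0.09 -7.22] w 25.4 q [-32.  22.  93.  -0.  65. -25.]
jaw yaw -6.55 
M [[0.0, 0.99, -0.11], [-0.0, -0.11, -0.99], [-1.0, 0.0, 0.0]]
offset [-0.3 -0.4  0.2] rot [ 0.3  0.  -0. ]
side [([347, 130, 15, 7, 51], [353.5, 133.4]), ([310, 214, 18, 8, 59], [318.5, 218.1])]
top []
[353.28718359 137.05654892]
[353.58307096 133.10290538]
[354.49732464 120.88665847]
```

View pics/w10.png

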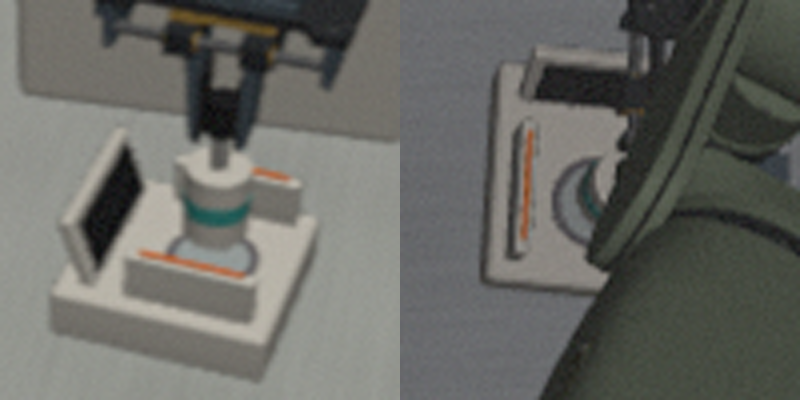

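The teal band is at (353.5,133.4), against (353.6,133.1) expected if centred. The canister is upright between the cheeks with a gap above the window. One last check of the whole scene.

View pics/side10.png

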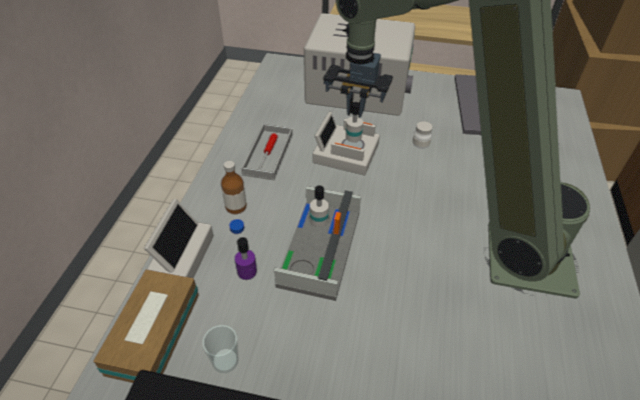

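```bash
python3 -m handwheel '{"gripper":[1,1,1,1,1],"offset":[[0,0,0],[0,0,0],[0,0,0],[0,0,0],[0,0,0]],"rot":[[0,0,0],[0,0,0],[0,0,0],[0,0,0],[0,0,0]]}' 50; python3 - <<'E'
from h import *
for n,r in(("side",(265,150,400,300)),("top",(235,150,380,235))):
    I=grab_frame(n)
    print(n,"or",blobs(I,(3,110,90),(20,255,255),r),"blk",blobs(I,(0,0,0),(180,255,40),r,30))
E
```

```text
time_s: 22.45
ee_pos: [509.3, -299.8, 157.0]
ee_rot: [31.0, 90.0, -65.5]
force: [0.6, 0.8, -5.9]
gripper_width: 24.9
side or [([333, 212, 8, 23, 117], [337.0, 222.7])] blk [([315, 186, 9, 14, 92], [318.8, 192.5])]
top or [([285, 204, 9, 5, 42], [289.1, 206.0])] blk [([317, 180, 7, 10, 40], [320.0, 184.8])]
```

The full side view shows the lighter canister in the blue nest (319,205), the green nest empty, the bar open (337,223) and the bystanders where they were. Handing in.

```bash
python3 -c "
from workcell import *
print(job_done())"
```

```text
the job is handed in; nothing more can be done
None
```

The job is handed in at about 22.5 s: the heavier canister is held still over the reader window, and the lighter one stands back in the blue nest.

- **Bar:** I pulled it to a firm stop. It did not move further even at about 33 N, and it stayed where I left it. The tool measured about 39 mm of travel and the camera about 41 mm, a little under the nominal 45 mm. I took this to mean the bar started a few millimetres open.
- **Weighing:** I lifted the green-nest canister first, then the blue one, and set each back. Green read about 6.8 N and blue about 2.1 N, so the green one is heavier.
- **Reader:** The canister is upright between the cheeks, with its underside at about 70 mm, roughly 25 mm above the window. The tool position is (509.3, -299.8), and my estimate of the window centre is about (509, -300). The teal band sat within about 0.3 pixel of where a centred canister should appear. The arm hid part of the window from the top camera, so the centring check rests mainly on the side view.
- **Contact and bystanders:** The vertical force at the end was only the canister's weight, so nothing suggests it touched the reader. In the last side picture the bystanders look unmoved.

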